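# Mix a reagent bottle with exactly three crank turns

### The arm

A 6-joint arm with a two-finger parallel gripper is mounted at the origin on a cart in front of the work surface, level with it; the furniture and walls round the work are solid. World frame = base frame: x ahead of the robot, y to its left, z up, the work surface at z = 0. Lengths are in m, angles in rad, forces in N, time in s.
With the tool pointing down it reaches from about 0.275 to 0.875 m from the base axis. Payload 12.5 kg.
Tool frame: the origin (TCP) lies at the very end of the fingers, on their centre line; the grasp point (between the pads) lies 19 mm behind it; z points along the fingers, y is the line along which they close (so a half turn about z gives the same grasp; the last joint's range is limited). The gripper opens to 85 mm and grips with 20 to 120 N. Pads are 22 mm wide; open, the fingers measure 114 mm over their backs; the gripper's body (76 mm by 85 mm) begins 54 mm behind the grasp point. The pads swing forward as they close: fully open they stand 13 mm farther back than shut.
Start: joints at [1.11, 0.351, 1.652, -0, 1.139, -0.085], TCP at [0.202, 0.512, 0.231] pointing down, gripper open.
Joint ranges: [-2.75, 2.75], [-0.79, 2.1], [0.01, 2.65], [-1.57, 4.71], [0.07, 3.14], [-2.87, 2.87]. Speed limits (rad/s): [2.22, 2.22, 2.79, 3.14, 3.14, 3.14].

### API

Orientations are given as a unit quaternion [w, x, y, z].
In Python, from workcell import bot gives the robot as it stands. The module is installed in compiled form; this text tells all that it offers.
- The arm moves only by the tool drive_tool, never from a script. Its argument "plan" is a list that holds one entry, the list of rows, each a list of 6 numbers: the shift along the tool's x, y, z each as a share of 0.3 m, from -1 to 1, then the turn, a rotation vector about the tool's x, y, z each as a share of 180 degrees, from -1 to 1. In form: [[[dx, dy, dz, ax, ay, az], ...]]. A call has 1 to 12 rows; each row is the pose to reach, as a shift and turn from the pose commanded when the call began, along the tool's axes at that moment, turning the shorter way round; what a row does not reach only later rows make up. A row lasts 1/10 s, in which the tool goes at most 50 mm and 8.59 degrees, less where a joint would pass 70% of its speed; a pose out of reach is approached as far as the arm can. A call with a number of a shift or a turn outside -1 to 1 is refused whole. A call with a gripper value outside its range is refused whole. "gripper" is the opening, from -1 (shut) to 1 (fully open), so that 0 is half open, set as the call begins (left out, the last holds). The fingers move at their own pace and stop on an object; "grip_force" is the grip in N (left out, the last holds). Time passes only in rows, so rows that repeat a pose let the fingers close. It gives the time, the measured TCP pose, the force, the opening and the grip force at its end, in the units of the state.
- bot.get_state(): the state, without advancing time (a new reading comes with each control period).
- bot.camera(name): name is "side" or "top" or "wrist"; returns the picture (480x640x3 uint8, blue, green, red); there is no depth.
- bot.camera_model(name): a dict with "intrinsics" (3x3 intrinsics, pixels), "pose" (4x4, takes a point from camera to world coordinates). Camera axes: x right, y up, looking along -z (the intrinsics and any distortion apply to the point x, -y, -z); pixel columns grow to the right and rows downward; lengths in m; the calibration is good to about 2 mm. A picture is of the moment at which its call begins: read the wrist's pose just before it. camera_model takes no time and is no camera call; for the wrist camera it gives the pose at the moment of the call.
- bot.job_done(): hands the job in; it is judged then, once.
The state is a dict: "t": time; "q": joint angles; "dq": joint speeds; "joint_efforts": joint torques, N m; "ee_pos": TCP position; "orientation": TCP orientation; "force": force on the tool from outside, world axes, zero at the start; "torque": the same for the moment, N m; "grip_width": finger opening in m; "gripper_force": force on a finger pad.
Only numpy, scipy, OpenCV 4.12 (cv2) and the standard library are available. Lean on these libraries where they do the work, as an engineer would, in place of code of your own. Each camera call takes 0.05 s, during which the arm holds its last target. There are 200 camera calls.

### The job

Stand the small dropper bottle upright in the round cup of the hand-cranked mixer and let go of it. Then turn the mixer's crank exactly three full turns clockwise, as seen facing its sloping front, so that the handle ends just where it was at the start, and let go. Never turn the crank with the cup empty, do not tip the bottle over, and leave the other things on the bench where they are.

Things in the scene. Friction and masses are not known exactly. Their poses are not given: they have to be found in the camera images.
- mixer: hand-cranked bench mixer, fixed, its place and yaw vary. Origin on the bench under the centre of the sloping face; x to its rear, y to its left (the cup's side), z up. Grey base 12 mm thick: x -80..110, y -80..80 mm, and under the cup x -50..50, y 50..220. White head 140 mm wide: its face, centred at z 100 mm, slopes up to the rear at 30 deg, from 76 mm below to 118 mm above the centre
- guard_top (a point): middle of the top edge of the mixer's splash guard: a metal sheet 4 mm thick and 150 mm wide (along the mixer's y), square to the face, standing 116 mm up-slope of the face's centre and reaching 174 mm out from the face. It leans forward 30 deg over the crank, top 305 mm above the bench, so a vertical tool cannot take the handle right round: lean it like the crank axis
- crank_centre (a point): point on the crank's axis, fixed on the mixer, 42 mm out from the face, level with the middle of the handle: centre of the 45 mm radius circle on which crank_grip moves. Its z axis is the crank axis, pointing out of the face (30 deg from vertical, leaning towards the mixer's -x); x points up the slope, y to the mixer's left
- crank_grip (a point): middle of the crank's black handle: a round grip 21 mm in diameter, 42 mm long, parallel to the crank axis, spinning freely on its pin, so it can be held without turning the wrist. Its foot stands on the steel crank arm (18 mm wide, 8 mm thick, top 20 mm out from the face; the hub is no higher than 24 mm). z axis along the handle out of the face, x from the crank axis to the handle
- crank (a joint): crank angle in rad, unwrapped (6.283 per turn), growing clockwise seen from the front; 0: handle straight up the slope. It starts anywhere from -2.2 to 2.2. No stop, no detent; it stays where it is left and needs about 2 N at the handle. It drives the cup 1:1
- cup_floor (a point): centre of the inner floor of the mixer's round grey cup, 22 mm above the bench; the cup is 40 mm wide inside, 48 mm outside, 16 mm deep, open upward (rim 38 mm above the bench), 155 mm to the left of the mixer's origin; the point has the mixer's yaw
- bottle_mid (a point): middle of the dropper bottle's height, 38 mm above its underside: small white plastic bottle with a tapering white dropper cap, 29 mm in diameter, 76 mm high, about 30 g, loose, standing upright at the start; z axis up the bottle. The only dropper bottle standing on the bench top
- spray: bystander: spray bottle, 49 mm in diameter, 171 mm high, loose; origin at the centre of its underside, z up
- lamp: bystander: round glass spirit lamp (the one near the front of the bench, not the one at the back by the bucket), 72 mm in diameter, 102 mm high, loose; origin at the centre of its underside, z up
- dish_stack_low: bystander: stack of petri dishes, 95 mm in diameter, 45 mm high, one piece, loose; origin at the centre of its underside
- dish_stack_tall: bystander: stack of petri dishes, 95 mm in diameter, 60 mm high, one piece, loose; origin at the centre of its underside

How it is judged:
By the outcome, as a careful person would: the job done as asked, in the order asked, and still so for the second after the job is handed in, with the robot touching nothing.
It also fails if it takes over 72 s, if anything falls off the work surface, if the arm or the gripper's body presses on something with over 40 N, if the wrist force passes 120 N, or if a joint passes its speed limit or range.

## Working session

There is one attempt and no reset: what is moved stays moved. The work goes in short steps, Python scripts to look and compute and a tool call to move; the robot and the scene stay as the last step left them, time stands still between calls to the robot, and variables do not carry over. Pictures are saved under pics/ and viewed, at most 10 in all, crops included, and the job is handed in when it is done.

Besides the shell and the picture viewer there is one more tool, called after "Emit:" as name([rows], argument=value, ...), one row to a line, values as JSON. drive_tool: Moves the arm, as the interface text tells. Its arguments: {"type":"object","properties":{"plan":{"type":"array"},"gripper":{"type":"number"},"grip_force":{"type":"number"}},"required":["plan"]}

```bash
mkdir -p pics; python3 - <<'E'
from workcell import bot
import cv2,numpy as np
s=bot.get_state();print({k:np.round(v,3) for k,v in s.items()})
for n in("side","top","wrist"):
    m=bot.camera_model(n);print(n,np.round(m["intrinsics"],1).tolist(),np.round(m["pose"],3).tolist(),[k for k in m])
    cv2.imwrite(f"pics/{n}0.png",bot.camera(n))
E
```

```text
{'t': np.float64(0.0), 'q': array([ 1.11 ,  0.351,  1.652,  0.   ,  1.139, -0.085]), 'dq': array([ 0.002,  0.001, -0.001,  0.001, -0.001, -0.   ]), 'joint_efforts': array([ 2.0000e-03, -5.0610e+01, -2.9141e+01,  0.0000e+00,  5.0000e-03,
        0.0000e+00]), 'ee_pos': array([0.202, 0.511, 0.231]), 'orientation': array([-0.   ,  0.187,  0.982, -0.001]), 'force': array([ 0.62 ,  0.035, -0.795]), 'torque': array([ 0.035, -0.031, -0.019]), 'gripper_force': np.float64(0.0), 'grip_width': np.float64(0.085)}
side [[530.3, 0.0, 315.9], [0.0, 530.3, 238.5], [0.0, 0.0, 1.0]] [[0.971, 0.147, -0.187, 0.284], [-0.237, 0.63, -0.739, -0.965], [0.009, 0.762, 0.647, 0.958], [0.0, 0.0, 0.0, 1.0]] ['intrinsics', 'pose']
top [[446.1, 0.0, 325.0], [0.0, 446.1, 237.9], [0.0, 0.0, 1.0]] [[0.005, 0.988, -0.157, 0.289], [-1.0, 0.007, 0.015, -0.102], [0.015, 0.157, 0.988, 1.394], [0.0, 0.0, 0.0, 1.0]] ['intrinsics', 'pose']
wrist [[421.3, 0.0, 319.2], [0.0, 421.3, 241.4], [0.0, 0.0, 1.0]] [[0.368, -0.895, -0.254, 0.137], [0.93, 0.353, 0.103, 0.537], [-0.002, -0.274, 0.962, 0.373], [0.0, 0.0, 0.0, 1.0]] ['intrinsics', 'pose']
```

View pics/top0.png

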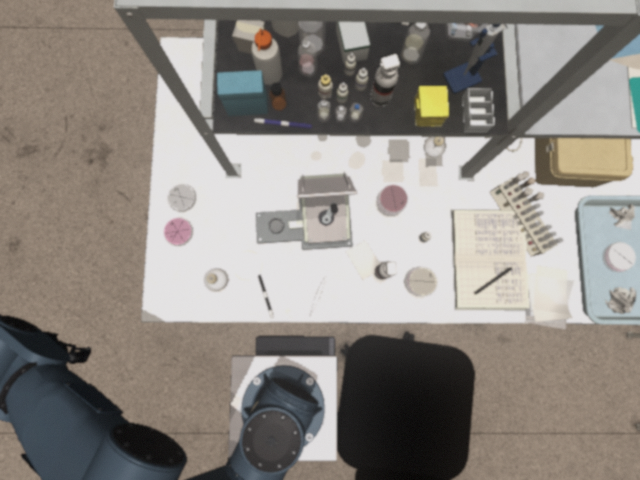

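View pics/side0.png

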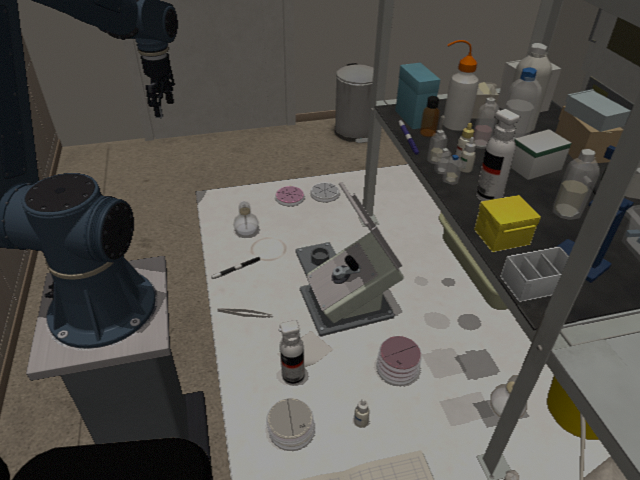

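The top view shows the mixer around (325,212), with its cup around (277,226) and the dropper bottle at (425,237). The side view shows the bottle at (362,413), the mixer at (345,280) and the cup at (320,256). I'll enlarge both for keypoints.

```bash
python3 - <<'E'
import cv2,numpy as np
t=cv2.imread("pics/top0.png")[165:255,245:365];s=cv2.imread("pics/side0.png")[175:335,285:410]
a=cv2.resize(t,None,fx=4,fy=4,interpolation=cv2.INTER_CUBIC)#480x360
b=cv2.resize(s,None,fx=3.6,fy=3.6,interpolation=cv2.INTER_CUBIC)#450x576
c=np.zeros((600,800,3),np.uint8)
b=cv2.resize(s,None,fx=2.5,fy=2.5,interpolation=cv2.INTER_CUBIC)
c[:360,:480]=a;c[:400,485:485+b.shape[1]]=b
d=cv2.imread("pics/top0.png")[225:250,410:440];d=cv2.resize(d,None,fx=8,fy=8,interpolation=cv2.INTER_CUBIC);c[400:600,:240]=d
d=cv2.imread("pics/side0.png")[395:435,345:380];d=cv2.resize(d,None,fx=5,fy=5,interpolation=cv2.INTER_CUBIC);c[400:600,250:425]=d
cv2.imwrite("pics/m.png",c)
E
```

```text
(no output)
```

View pics/m.png

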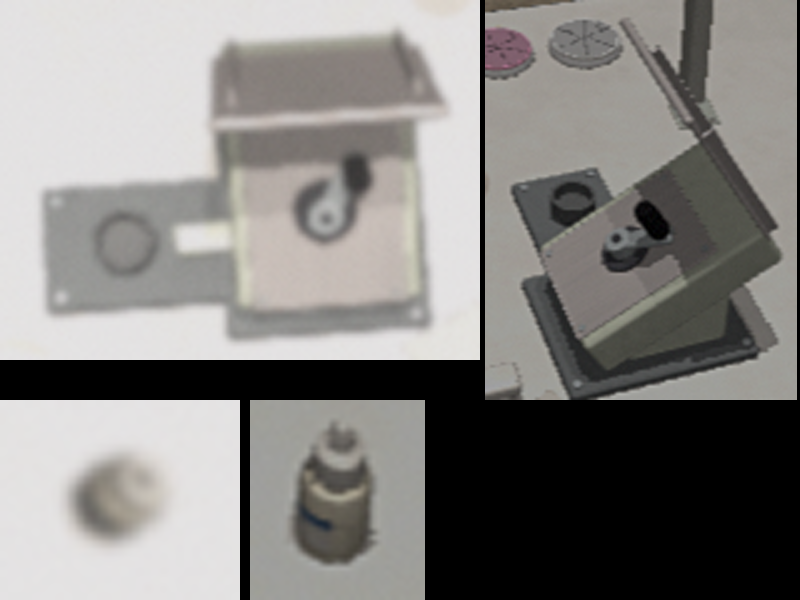

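```bash
cat > h.py <<'E'
from workcell import bot
import cv2,numpy as np
from scipy.optimize import least_squares
from scipy.spatial.transform import Rotation as R
def proj(m,P):
    K,T=m["intrinsics"],m["pose"]
    p=(np.atleast_2d(P)-T[:3,3])@T[:3,:3]
    p=np.c_[p[:,0],-p[:,1],-p[:,2]]@K.T
    return p[:,:2]/p[:,2:]
def mix(v,P):
    c,s=np.cos(v[2]),np.sin(v[2]);P=np.atleast_2d(P)
    return P@np.array([[c,s,0],[-s,c,0],[0,0,1]])+[v[0],v[1],0]
U=np.array([.75**.5,0,.5]);N=np.array([-.5,0,.75**.5]);L=np.array([0,1.,0])
def grip(th,out=.042): return np.array([0,0,.1])+out*N+.045*(np.cos(th)*U-np.sin(th)*L)  # clockwise from front: up -> right(-y)
def unc(p,s,off,d=(0,0)): return (np.array(p)-d+.5)/s-.5+off
def pose(): 
    s=bot.get_state();w=s["orientation"];return s["ee_pos"],R.from_quat(np.r_[w[1:],w[0]])
def rel(p,r):  # target -> row
    p0,r0=pose();return np.round(r0.inv().apply(np.array(p)-p0)/.3,4),np.round((r0.inv()*r).as_rotvec()/np.pi,4)
E
python3 - <<'E'
from h import *
mt,ms=bot.camera_model("top"),bot.camera_model("side")
T=lambda *p:unc(p,4,[245,165]);S=lambda *p:unc(p,2.5,[285,175],(485,0))
D=[(mt,T(48,314),(-.05,.22,.012)),(mt,T(42,190),(.05,.22,.012)),(mt,T(430,327),(-.08,-.08,.012)),(mt,T(228,338),(-.08,.08,.012)),(mt,T(126,244),(0,.155,.038)),
(ms,S(597,168),(.05,.22,.012)),(ms,S(515,187),(-.05,.22,.012)),(ms,S(525,280),(-.08,.08,.012)),(ms,S(757,350),(.11,-.08,.012)),(ms,S(573,190),(0,.155,.038)),
(mt,T(212,128),(.0135,.075,.305)),(mt,T(448,112),(.0135,-.075,.305))]
f=lambda v:np.concatenate([(proj(m,mix(v,P))-q)[0] for m,q,P in D])
r=least_squares(f,[.4,-.1,0],loss="soft_l1");print("mixer",r.x,np.round(f(r.x).reshape(-1,2),1).tolist())
g=lambda a:np.concatenate([(proj(mt,mix(r.x,grip(a[0])))-T(354,173))[0],(proj(ms,mix(r.x,grip(a[0])))-S(652,220))[0]])
for a0 in(-1,0,1):
    q=least_squares(g,[a0]);print("crank",q.x,np.round(q.fun,1))
b=lambda p:np.concatenate([(proj(mt,np.r_[p,.038])-unc((117,499),8,[410,225],(0,400)))[0],(proj(ms,np.r_[p,.038])-unc((336,490),5,[345,395],(250,400)))[0]])
q=least_squares(b,[.4,-.3]);print("bottle",q.x,np.round(q.fun,1))
for n,m in(("top",mt),("side",ms)):
    for k,uv in(dict(lamp=(215,285),spray=(388,276)) if n=="top" else dict(lamp=(246,232),spray=(293,378),low=(290,430),tall=(399,378))).items():
        s=least_squares(lambda p:(proj(m,np.r_[p,0.01])-uv)[0],[.4,-.1]);print(n,k,s.x)
p,rr=pose();print(p,rr.as_matrix().round(3).tolist())
E
```

```text
mixer [ 0.55760753 -0.12431962  0.07304655] [[0.0, -0.4], [0.1, -0.7], [0.9, -0.5], [0.4, 0.1], [-0.3, -1.5], [-0.1, -1.2], [-2.3, -1.6], [-2.2, -1.1], [1.3, -0.0], [-0.2, 1.7], [-0.1, 0.2], [0.5, 0.5]]
crank [0.49509285] [ 0.7 -0.1 -0.6 -0.6]
crank [0.49509285] [ 0.7 -0.1 -0.6 -0.6]
crank [0.49509285] [ 0.7 -0.1 -0.6 -0.6]
bottle [ 0.51231277 -0.43598272] [ 2.5 -0.9 -0.9 -1.5]
top lamp [0.35954607 0.2158934 ]
top spray [ 0.39025876 -0.31841898]
side lamp [0.37409424 0.1901858 ]
side spray [ 0.40313738 -0.31206182]
side low [ 0.37309401 -0.42710604]
side tall [ 0.62103452 -0.36374812]
[0.20173125 0.5114121  0.23090793] [[-0.93, 0.367, -0.0], [0.367, 0.93, -0.001], [0.0, -0.001, -1.0]]
```

Emit:
drive_tool([
  [[-0.54,-0.65,-0.27,0,0,0.29],[-0.54,-0.65,-0.27,0,0,0.29],[-0.54,-0.65,-0.27,0,0,0.29],[-0.54,-0.65,-0.27,0,0,0.29],[-0.54,-0.65,-0.27,0,0,0.29],[-0.54,-0.65,-0.27,0,0,0.29],[-0.54,-0.65,-0.27,0,0,0.29],[-0.54,-0.65,-0.27,0,0,0.29],[-0.54,-0.65,-0.27,0,0,0.29]],
])

```text
t: 1.05
ee_pos: [0.2806, 0.2715, 0.3117]
orientation: [-0.0, 0.598, 0.801, -0.0]
force: [0.2, 0.4, 0.4]
grip_width: 0.0855
gripper_force: 0.0
```

```bash
python3 - <<'E'
from h import *
print(pose()[0],bot.get_state()["t"]);print(rel([.36,-.05,.30],R.from_matrix(np.array([[1,0,0],[0,-1,0],[0,0,-1]]).T)))
E
```

```text
[0.28057056 0.27145362 0.3117468 ] 1.05
(array([-1.1026, -0.0503,  0.0394]), array([-2.000e-04,  3.000e-04,  5.916e-01]))
```

Emit:
drive_tool([
  [[-1,-0.05,0,0,0,0.4],[-1,-0.05,0,0,0,0.4],[-1,-0.05,0,0,0,0.4],[-1,-0.05,0,0,0,0.4],[-1,-0.05,0,0,0,0.4],[-1,-0.05,0,0,0,0.4],[-1,-0.05,0,0,0,0.4],[-1,-0.05,0,0,0,0.4],[-1,-0.05,0,0,0,0.4],[-1,-0.05,0,0,0,0.4]],
])

```text
t: 2.05
ee_pos: [0.3508, -0.0208, 0.3118]
orientation: [-0.0, 0.955, 0.296, -0.001]
force: [-0.2, 0.3, 0.3]
grip_width: 0.0854
gripper_force: 0.0
```

```bash
python3 - <<'E'
from h import *
print(pose()[0],bot.get_state()["t"]);
for p in ([.40,-.3,.28],[.46,-.436,.25]):print(rel(p,R.from_matrix(np.array([[1,0,0],[0,-1,0],[0,0,-1]]).T)))
E
```

```text
[ 0.35081329 -0.02084954  0.31181751] 2.05
(array([-0.3903,  0.8605,  0.1056]), array([-0.0002,  0.0003,  0.1911]))
(array([-0.4814,  1.3476,  0.2052]), array([-0.0002,  0.0003,  0.1911]))
```

Emit:
drive_tool([
  [[-0.39,0.86,0.1,0,0,0.19],[-0.39,0.86,0.1,0,0,0.19],[-0.39,0.86,0.1,0,0,0.19],[-0.39,0.86,0.1,0,0,0.19],[-0.39,0.86,0.1,0,0,0.19],[-0.39,0.86,0.1,0,0,0.19],[-0.39,0.86,0.1,0,0,0.19],[-0.39,0.86,0.1,0,0,0.19]],
])

```text
t: 2.85
ee_pos: [0.3995, -0.3001, 0.2815]
orientation: [-0.001, 1.0, 0.002, -0.001]
force: [0.3, 1.1, 1.3]
grip_width: 0.0855
gripper_force: 0.0
```

Emit:
drive_tool([
  [[0.2,0.45,0.2,0,0,0],[0.2,0.45,0.2,0,0,0],[0.2,0.45,0.2,0,0,0],[0.2,0.45,0.2,0,0,0],[0.2,0.45,0.2,0,0,0],[0.2,0.45,0.2,0,0,0]],
])

```text
t: 3.45
ee_pos: [0.4597, -0.4339, 0.2231]
orientation: [0.0, 1.0, 0.002, 0.0]
force: [-0.2, 0.4, -0.9]
grip_width: 0.0856
gripper_force: 0.0
```

```bash
python3 - <<'E'
from h import *
print(pose()[0],pose()[1].as_matrix().round(3).tolist())
m=bot.camera_model("wrist");im=bot.camera("wrist");cv2.imwrite("pics/w1.png",im)
print(np.round(m["pose"],3).tolist(),proj(m,[[.512,-.436,0],[.512,-.436,.076]]))
E
```

```text
[ 0.4596694  -0.4338694   0.22309424] [[1.0, 0.003, 0.0], [0.003, -1.0, -0.0], [0.0, 0.0, -1.0]]
[[0.003, 0.961, 0.276, 0.529], [-1.0, 0.002, 0.002, -0.434], [0.001, -0.276, 0.961, 0.366], [0.0, 0.0, 0.0, 1.0]] [[321.64236948 141.74649108]
 [322.38937796 147.26196958]]
```

View pics/w1.png

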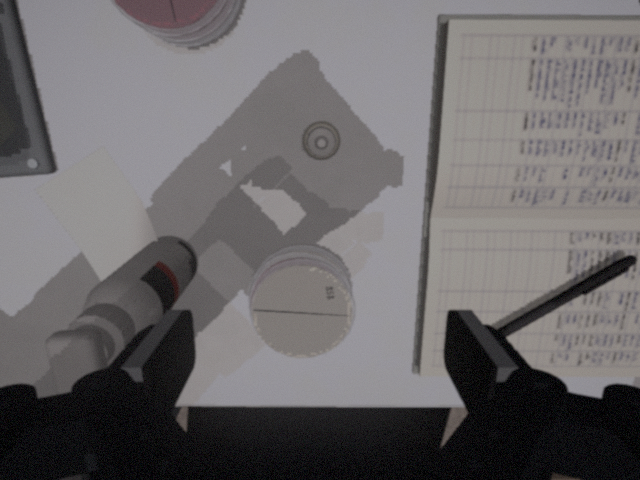

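The bottle is at (321,142), right where expected to within about 3 mm, with free space round it. Next I go down and grip it.

Emit:
drive_tool([
  [[0.184,0.003,0.2,0,0,0],[0.184,0.003,0.2,0,0,0],[0.184,0.003,0.35,0,0,0],[0.184,0.003,0.5,0,0,0],[0.184,0.003,0.6,0,0,0],[0.184,0.003,0.65,0,0,0],[0.184,0.003,0.683,0,0,0],[0.184,0.003,0.683,0,0,0],[0.184,0.003,0.683,0,0,0]],
])

```text
t: 4.4
ee_pos: [0.5153, -0.4368, 0.0193]
orientation: [0.001, 1.0, 0.001, 0.001]
force: [1.1, 0.3, 1.2]
grip_width: 0.0851
gripper_force: 0.0
```

Emit:
drive_tool([
  [[0,0,0,0,0,0],[0,0,0,0,0,0],[0,0,0,0,0,0],[0,0,0,0,0,0],[0,0,0,0,0,0],[0,0,0,0,0,0],[0,0,0,0,0,0],[0,0,0,0,0,0],[0,0,0,0,0,0],[0,0,0,0,0,0]],
], gripper=-1, grip_force=25)

```text
t: 5.4
ee_pos: [0.5146, -0.4364, 0.0177]
orientation: [0.0, 1.0, 0.001, 0.0]
force: [-1.3, 0.7, 5.1]
grip_width: 0.0285
gripper_force: 25.0
```

Emit:
drive_tool([
  [[0,0,-0.1,0,0,0],[0,0,-0.25,0,0,0],[0,0,-0.4,0,0,0],[0,0,-0.55,0,0,0],[0,0,-0.7,0,0,0],[0,0,-0.77,0,0,0],[-0.07,-0.15,-0.77,0,0,0],[-0.13,-0.3,-0.77,0,0,0],[-0.2,-0.45,-0.77,0,0,0],[-0.27,-0.6,-0.77,0,0,0],[-0.32,-0.72,-0.77,0,0,0],[-0.35,-0.79,-0.77,0,0,0]],
])

```text
t: 6.6
ee_pos: [0.4079, -0.1971, 0.2482]
orientation: [-0.0, 1.0, 0.001, -0.0]
force: [0.1, -0.8, -0.2]
grip_width: 0.0281
gripper_force: 24.9
```

Emit:
drive_tool([
  [[0.05,-0.15,0,0,0,0],[0.1,-0.3,0,0,0,0],[0.15,-0.45,0,0,0,0],[0.2,-0.6,0,0,0,0],[0.2,-0.72,0,0,0,0],[0.2,-0.77,0,0,0,0],[0.2,-0.77,0,0,0,0],[0.2,-0.77,0,0,0,0]],
])

```text
t: 7.4
ee_pos: [0.4689, 0.0314, 0.2483]
orientation: [0.0, 1.0, 0.001, -0.0]
force: [0.6, 0.5, 0.3]
grip_width: 0.0284
gripper_force: 25.0
```

```bash
python3 - <<'E'
from h import *
print(pose()[0],pose()[1].as_matrix().round(3).tolist(),bot.get_state()["grip_width"])
m=bot.camera_model("wrist");im=bot.camera("wrist");cv2.imwrite("pics/w2.png",im)
v=[.5576,-.1243,.073]
print(proj(m,mix(v,[[0,.155,.038],[.05,.22,.012],[-.05,.22,.012],[-.08,.08,.012]])).round(1),proj(m,mix(v,[grip(.495,.063)])))
E
```

```text
[0.46891958 0.03138982 0.24825745] [[1.0, 0.002, -0.0], [0.002, -1.0, -0.0], [-0.0, 0.0, -1.0]] 0.028384224743289384
[[320.4 110.2]
 [237.8  53.9]
 [251.8 174.7]
 [408.9 196.7]] [[688.22853654  70.1430906 ]]
```

View pics/w2.png

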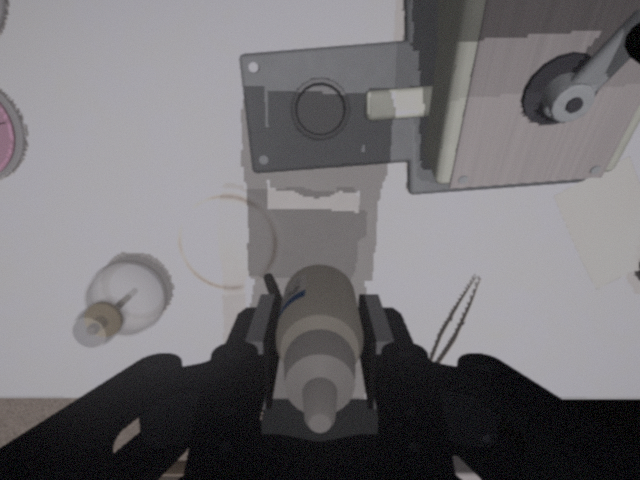

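```bash
python3 - <<'E'
from h import *
m=bot.camera_model("wrist");p0=pose()[0]
C=np.array([0,0,.1])
D=[((321,109.5),(0,.155,.038)),((240,54),(.05,.22,.012)),((253,173),(-.05,.22,.012)),((408,194.5),(-.08,.08,.012)),((573,103),C+.024*N)]
f=lambda v:np.concatenate([(proj(m,mix(v,P))-q)[0] for q,P in D])
r=least_squares(f,[.5576,-.1243,.073],loss="soft_l1");print(r.x,f(r.x).reshape(-1,2).round(1).tolist(),"cup",mix(r.x,[0,.155,.022]))
f2=lambda p:(proj(m,[p[0],p[1],.038])-(321,109.5))[0]
print("cup direct",least_squares(f2,[.546,.03]).x)
for dx in(-.003,0,.003):print(dx,proj(m,[p0+[dx,0,.058],p0+[dx+.0145,0,-.018]]).round(1))
E
```

```text
[ 0.56042438 -0.12453625  0.08377416] [[-0.7, -0.7], [-3.0, -0.5], [-0.6, 1.3], [1.8, -0.1], [2.5, 0.6]] cup [[0.54745457 0.02992017 0.022     ]]
cup direct [0.5469235  0.02932156]
-0.003 [[319.5 434.6]
 [319.2 270. ]]
0 [[319.5 424.1]
 [319.2 263. ]]
0.003 [[319.5 413.5]
 [319.2 255.9]]
```

Bottle sits straight in the fingers and the cup is at (321,109), giving a cup centre of (0.547, 0.0295). I'll place it there.

Emit:
drive_tool([
  [[0.15,0.003,0,0,0,0],[0.26,0.006,0.1,0,0,0],[0.26,0.006,0.25,0,0,0],[0.26,0.006,0.4,0,0,0],[0.26,0.006,0.5,0,0,0],[0.26,0.006,0.57,0,0,0],[0.26,0.006,0.61,0,0,0],[0.26,0.006,0.64,0,0,0],[0.26,0.006,0.665,0,0,0],[0.26,0.006,0.685,0,0,0],[0.26,0.006,0.69,0,0,0],[0.26,0.006,0.69,0,0,0]],
])

```text
t: 8.65
ee_pos: [0.5472, 0.03, 0.0416]
orientation: [0.0, 1.0, 0.001, 0.0]
force: [-0.0, -0.1, -1.0]
grip_width: 0.0285
gripper_force: 24.9
```

```bash
python3 - <<'E'
from h import *
s=bot.get_state();print(s["ee_pos"],s["force"],s["grip_width"])
a=bot.camera("side")[215:295,280:380];cv2.imwrite("pics/s2.png",cv2.resize(a,None,fx=6,fy=6,interpolation=cv2.INTER_CUBIC))
E
```

```text
[0.54716653 0.02995339 0.04164516] [-0.03527962 -0.14289159 -0.98846318] 0.028455015513525233
```

View pics/s2.png

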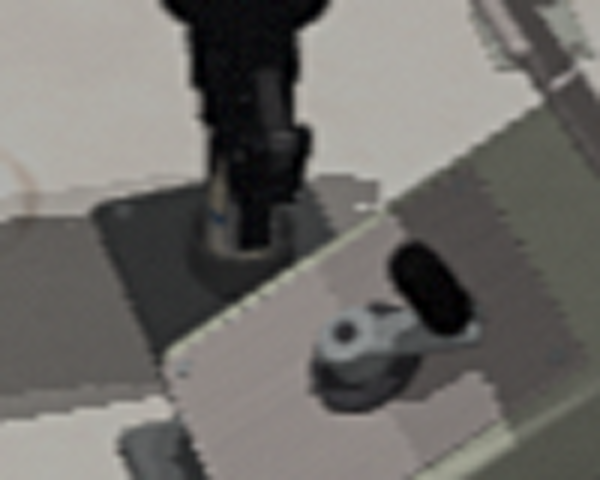

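The bottle's foot is inside the cup at about (245,265). I'll lower it the last 2 mm, release and lift straight up.

Emit:
drive_tool([
  [[0,0,0.006,0,0,0],[0,0,0.006,0,0,0],[0,0,0.006,0,0,0]],
])

```text
t: 9.0
ee_pos: [0.5471, 0.03, 0.0397]
orientation: [0.0, 1.0, 0.001, 0.0]
force: [-0.2, -0.3, -0.6]
grip_width: 0.0285
gripper_force: 24.9
```

Emit:
drive_tool([
  [[0,0,0,0,0,0],[0,0,0,0,0,0],[0,0,0,0,0,0],[0,0,0,0,0,0],[0,0,0,0,0,0],[0,0,-0.05,0,0,0],[0,0,-0.15,0,0,0],[0,0,-0.3,0,0,0],[0,0,-0.45,0,0,0],[0,0,-0.6,0,0,0],[-0.1,0,-0.7,0,0,0],[-0.2,0,-0.7,0,0,0]],
], gripper=0.3)

```text
t: 10.2
ee_pos: [0.4879, 0.0298, 0.2545]
orientation: [0.0, 1.0, 0.001, 0.004]
force: [-1.5, -0.2, -0.0]
grip_width: 0.0555
gripper_force: 0.0
```

```bash
cat > plan.py <<'E'
from h import *
v=[.5604,-.1245,.0838]
def tgt(th,out,flip=1,yaw=0):  # TCP pose with tool along -crank axis, grasp point at 'out'
    n=mix([0,0,v[2]],N)[0];x=mix([0,0,v[2]],np.cos(yaw)*U+np.sin(yaw)*L)[0]*flip;z=-n;y=np.cross(z,x)
    return mix(v,grip(th,out))[0]+.019*z, R.from_matrix(np.c_[x,y,z])
E
python3 - <<'E'
from plan import *
m=bot.camera_model("wrist");im=bot.camera("wrist");cv2.imwrite("pics/w3.png",im)
print(pose()[0],bot.get_state()["q"].round(2),proj(m,mix(v,[[0,.155,.022],[0,.155,.098],grip(.495,.063),grip(.495,.021),np.array([0,0,.1])+.024*N])).round(1))
E
```

```text
[0.48311502 0.0300866  0.25225115] [-0.03  0.21  1.79 -0.    1.14  1.54] [[318.8 134.7]
 [318.8 137.4]
 [665.9 106.7]
 [620.8  71. ]
 [562.2 137.1]]
```

View pics/w3.png

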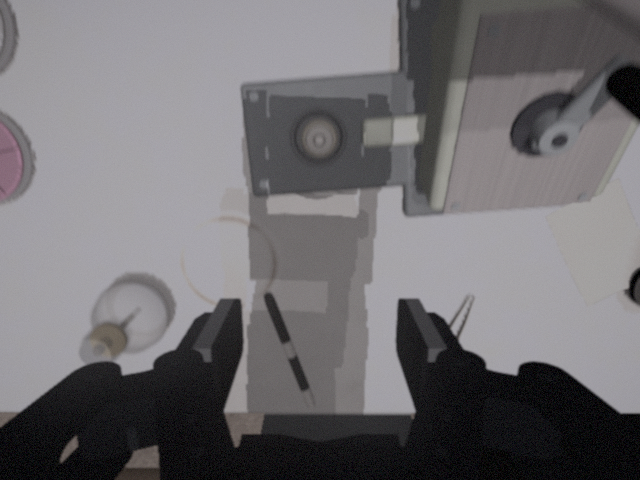

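The bottle stands upright in the cup, at (319,137). Next I back off and turn the wrist so that the camera ends up on the down-slope side, away from the guard.

Emit:
drive_tool([
  [[-0.21,0.3,-0.13,0,0,-0.45],[-0.21,0.3,-0.13,0,0,-0.45],[-0.21,0.3,-0.13,0,0,-0.45],[-0.21,0.3,-0.13,0,0,-0.45],[-0.21,0.3,-0.13,0,0,-0.45],[-0.21,0.3,-0.13,0,0,-0.45],[-0.21,0.3,-0.13,0,0,-0.45],[-0.21,0.3,-0.13,0,0,-0.45],[-0.21,0.3,-0.13,0,0,-0.45],[-0.21,0.3,-0.13,0,0,-0.45],[-0.21,0.3,-0.13,0,0,-0.45]],
])

```text
t: 11.35
ee_pos: [0.4239, -0.0601, 0.2894]
orientation: [0.0, 0.76, 0.65, 0.0]
force: [-0.5, 0.5, 0.3]
grip_width: 0.0552
gripper_force: 0.0
```

```bash
python3 - <<'E'
from plan import *
p,r=tgt(.495,.15,-1);print(p,bot.get_state()["q"].round(2),pose()[0]);print(rel(p,r))
E
```

```text
[ 0.53109214 -0.14841347  0.23324862] [-0.25  0.06  1.87 -0.    1.21 -0.1 ] [ 0.42386833 -0.06012697  0.28935203]
(array([-0.2357,  0.3984,  0.1873]), array([-0.1502, -0.118 , -0.5611]))
```

Emit:
drive_tool([
  [[-0.12,0.2,0,-0.15,-0.118,-0.561],[-0.12,0.2,0,-0.15,-0.118,-0.561],[-0.12,0.2,0,-0.15,-0.118,-0.561],[-0.12,0.2,0,-0.15,-0.118,-0.561],[-0.12,0.2,0,-0.15,-0.118,-0.561],[-0.12,0.2,0,-0.15,-0.118,-0.561],[-0.12,0.2,0,-0.15,-0.118,-0.561],[-0.12,0.2,0,-0.15,-0.118,-0.561],[-0.12,0.2,0,-0.15,-0.118,-0.561],[-0.12,0.2,0,-0.15,-0.118,-0.561],[-0.12,0.2,0,-0.15,-0.118,-0.561],[-0.12,0.2,0,-0.15,-0.118,-0.561]],
])

```text
t: 12.55
ee_pos: [0.4775, -0.1048, 0.2891]
orientation: [0.25, 0.004, 0.968, 0.011]
force: [-0.3, 0.4, -0.2]
grip_width: 0.0556
gripper_force: 0.0
```

```bash
python3 - <<'E'
from plan import *
p,r=tgt(.495,.15,-1);print(p,bot.get_state()["q"].round(2),pose()[0]);print(rel(p,r))
E
```

```text
[ 0.53109214 -0.14841347  0.23324862] [-0.43 -0.03  2.04  0.35  0.7  -2.21] [ 0.47752162 -0.10484231  0.28913352]
(array([-0.068 , -0.1491,  0.2466]), array([-0.0072, -0.0057, -0.0272]))
```

Emit:
drive_tool([
  [[-0.068,-0.149,0.24,-0.007,-0.006,-0.027],[-0.068,-0.149,0.24,-0.007,-0.006,-0.027],[-0.068,-0.149,0.24,-0.007,-0.006,-0.027],[-0.068,-0.149,0.24,-0.007,-0.006,-0.027],[-0.068,-0.149,0.24,-0.007,-0.006,-0.027]],
])

```text
t: 13.05
ee_pos: [0.5299, -0.1483, 0.2354]
orientation: [0.259, -0.038, 0.965, 0.011]
force: [-0.3, 0.4, 0.5]
grip_width: 0.0553
gripper_force: 0.0
```

```bash
python3 - <<'E'
from plan import *
print(pose()[0],bot.get_state()["q"].round(2))
m=bot.camera_model("wrist");im=bot.camera("wrist");cv2.imwrite("pics/w4.png",im)
print(proj(m,mix(v,[grip(.495,.063),grip(.495,.021),np.array([0,0,.1])+.024*N])).round(1).tolist())
E
```

```text
[ 0.52991694 -0.1482507   0.23538633] [-0.49  0.17  1.98  0.5   0.6  -2.5 ]
[[319.0, 257.8], [319.2, 237.0], [354.9, 174.0]]
```

View pics/w4.png

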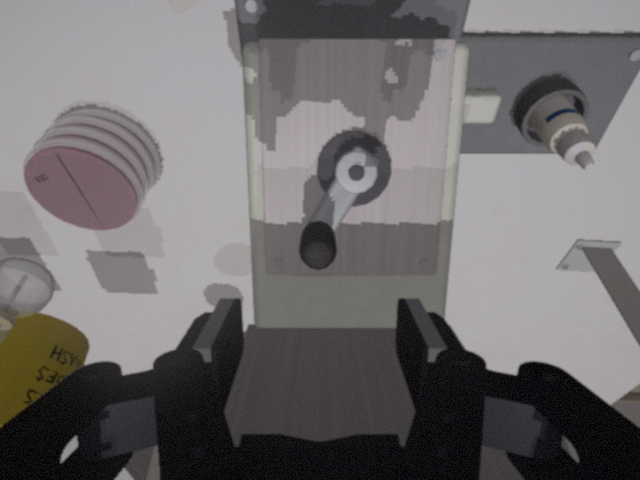

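```bash
python3 - <<'E'
from plan import *
m=bot.camera_model("wrist")
H=np.array([0,0,.1])+.024*N
for yaw in(.073,.084,.095):
    f=lambda a:np.concatenate([(proj(m,mix([a[0],a[1],yaw],H))-(357,171))[0],(proj(m,mix([a[0],a[1],yaw],grip(a[2],.063)))-(318,251.5))[0]])
    r=least_squares(f,[v[0],v[1],.495],x_scale=[.01,.01,.1]);print(yaw,r.x.round(4),r.fun.round(1),mix([r.x[0],r.x[1],yaw],[0,.155,.022]))
E
```

```text
0.073 [ 0.558  -0.1235  0.544 ] [ 0.4 -0.6 -0.4  0.6] [[0.54667046 0.03110089 0.022     ]]
0.084 [ 0.5579 -0.1233  0.549 ] [ 0.5 -0.6 -0.4  0.7] [[0.54491723 0.03111608 0.022     ]]
0.095 [ 0.5579 -0.1232  0.554 ] [ 0.5 -0.7 -0.4  0.8] [[0.54316399 0.0311122  0.022     ]]
```

The handle tip is at (318,251) and the hub at (357,171). Refit: mixer at (0.558, -0.1235), yaw about 0.08, crank about 0.546 rad. I'll turn the tool 90° about its axis to keep joint 6 away from its limit, so the fingers close along the slope.

```bash
sed -i 's/^v=.*/v=[.558,-.1235,.081]/' plan.py; python3 - <<'E'
from plan import *
p,r=tgt(.546,.135,1,np.pi/2);print(rel(p,r))
E
```

```text
(array([ 0.0114, -0.0033,  0.0547]), array([0.000e+00, 2.000e-04, 4.998e-01]))
```

Emit:
drive_tool([
  [[0.011,-0.003,0.054,0,0,0.5],[0.011,-0.003,0.054,0,0,0.5],[0.011,-0.003,0.054,0,0,0.5],[0.011,-0.003,0.054,0,0,0.5],[0.011,-0.003,0.054,0,0,0.5],[0.011,-0.003,0.054,0,0,0.5],[0.011,-0.003,0.054,0,0,0.5],[0.011,-0.003,0.054,0,0,0.5],[0.011,-0.003,0.054,0,0,0.5],[0.011,-0.003,0.054,0,0,0.5],[0.011,-0.003,0.054,0,0,0.5],[0.011,-0.003,0.054,0,0,0.5]],
])

```text
t: 14.3
ee_pos: [0.5354, -0.1487, 0.2199]
orientation: [0.176, 0.655, 0.71, 0.19]
force: [0.1, -0.9, 0.3]
grip_width: 0.0557
gripper_force: 0.0
```

```bash
python3 - <<'E'
from plan import *
p,r=tgt(.546,.044,1,np.pi/2);print(bot.get_state()["q"].round(2),rel(p,r))
m=bot.camera_model("wrist");im=bot.camera("wrist");cv2.imwrite("pics/w5.png",im)
print(proj(m,mix(v,[grip(.546,.063),grip(.546,.021),np.array([0,0,.1])+.024*N])).round(1).tolist())
E
```

```text
[-0.48  0.2   1.99  0.53  0.56 -0.96] (array([ 0.    , -0.0008,  0.3037]), array([ 0.0002,  0.0002, -0.0004]))
[[319.3, 268.1], [319.4, 244.1], [251.4, 206.0]]
```

View pics/w5.png

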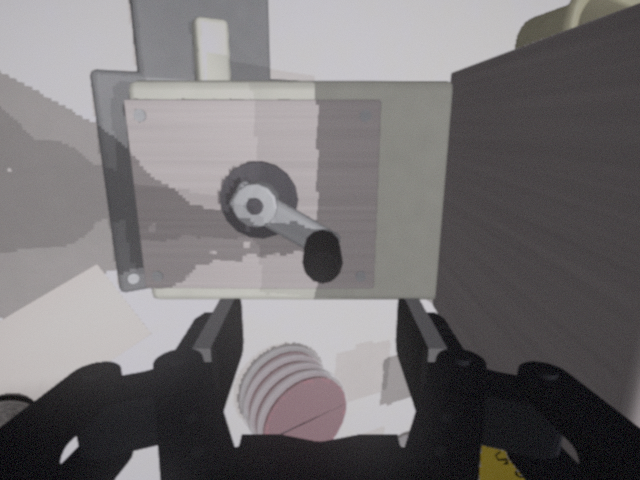

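The handle tip is at (323,263) and the hub at (255,205), both about 1.3 mm farther up-slope than modelled. I'll include that correction, descend and close on the handle.

Emit:
drive_tool([
  [[0,0.0035,0.1,0,0,0],[0,0.0035,0.2,0,0,0],[0,0.0035,0.25,0,0,0],[0,0.0035,0.28,0,0,0],[0,0.0035,0.3,0,0,0],[0,0.0035,0.303,0,0,0],[0,0.0035,0.303,0,0,0],[0,0.0035,0.303,0,0,0]],
])

```text
t: 15.15
ee_pos: [0.5816, -0.1456, 0.1411]
orientation: [0.176, 0.655, 0.71, 0.19]
force: [0.4, 0.2, 1.1]
grip_width: 0.0555
gripper_force: 0.0
```

Emit:
drive_tool([
  [[0,0,0,0,0,0],[0,0,0,0,0,0],[0,0,0,0,0,0],[0,0,0,0,0,0],[0,0,0,0,0,0],[0,0,0,0,0,0],[0,0,0,0,0,0],[0,0,0,0,0,0]],
], gripper=-1, grip_force=30)

```text
t: 15.95
ee_pos: [0.5818, -0.1457, 0.1408]
orientation: [0.176, 0.655, 0.71, 0.19]
force: [-1.6, -0.5, 6.6]
grip_width: 0.0201
gripper_force: 29.4
```

```bash
python3 - <<'E'
from plan import *
s=bot.get_state();r=pose()[1];print(s["q"].round(2),"tool-frame force",r.inv().apply(s["force"]).round(1),s["ee_pos"].round(4))
t0=.545
for h in(0,1):
    th=t0+np.pi*h+np.pi/12*np.arange(1,13);a=t0+np.pi*h
    print([[round(float(-.15*(np.sin(t)-np.sin(a))),4),round(float(.15*(np.cos(t)-np.cos(a))),4),0,0,0,0] for t in th])
E
```

```text
[-0.43  0.4   1.95  0.67  0.41 -1.08] tool-frame force [-0.4  1.8 -6.5] [ 0.5818 -0.1457  0.1408]
[[-0.0305, -0.0245, 0, 0, 0, 0], [-0.0537, -0.0561, 0, 0, 0, 0], [-0.0679, -0.0926, 0, 0, 0, 0], [-0.0722, -0.1315, 0, 0, 0, 0], [-0.0663, -0.1702, 0, 0, 0, 0], [-0.0505, -0.206, 0, 0, 0, 0], [-0.026, -0.2366, 0, 0, 0, 0], [0.0056, -0.2597, 0, 0, 0, 0], [0.042, -0.274, 0, 0, 0, 0], [0.081, -0.2782, 0, 0, 0, 0], [0.1197, -0.2723, 0, 0, 0, 0], [0.1555, -0.2565, 0, 0, 0, 0]]
[[0.0305, 0.0245, 0, 0, 0, 0], [0.0537, 0.0561, 0, 0, 0, 0], [0.0679, 0.0926, 0, 0, 0, 0], [0.0722, 0.1315, 0, 0, 0, 0], [0.0663, 0.1702, 0, 0, 0, 0], [0.0505, 0.206, 0, 0, 0, 0], [0.026, 0.2366, 0, 0, 0, 0], [-0.0056, 0.2597, 0, 0, 0, 0], [-0.042, 0.274, 0, 0, 0, 0], [-0.081, 0.2782, 0, 0, 0, 0], [-0.1197, 0.2723, 0, 0, 0, 0], [-0.1555, 0.2565, 0, 0, 0, 0]]
```

Emit:
drive_tool([
  [[-0.0305,-0.0245,0,0,0,0],[-0.0537,-0.0561,0,0,0,0],[-0.0679,-0.0926,0,0,0,0],[-0.0722,-0.1315,0,0,0,0]],
])

```text
t: 16.35
ee_pos: [0.5487, -0.1692, 0.1206]
orientation: [0.174, 0.655, 0.71, 0.191]
force: [-1.1, 11.2, 6.3]
grip_width: 0.0199
gripper_force: 29.4
```

```bash
python3 - <<'E'
from plan import *
s=bot.get_state();r=pose()[1];print(s["q"].round(2),"tool-frame force",r.inv().apply(s["force"]).round(1),s["ee_pos"].round(4),s["grip_width"])
E
```

```text
[-0.51  0.41  2.01  0.82  0.39 -1.31] tool-frame force [11.2  3.  -5.5] [ 0.5487 -0.1692  0.1206] 0.019936389360101822
```

Emit:
drive_tool([
  [[0.003,0,0,0,0,0],[0.003,0,0,0,0,0]],
])

```text
t: 16.55
ee_pos: [0.5486, -0.1688, 0.1205]
orientation: [0.175, 0.655, 0.71, 0.19]
force: [-4.7, -0.3, 5.9]
grip_width: 0.0199
gripper_force: 29.7
```

```bash
python3 - <<'E'
from plan import *
s=bot.get_state();r=pose()[1];print("tool-frame force",r.inv().apply(s["force"]).round(1),s["ee_pos"].round(4),s["grip_width"])
E
```

```text
tool-frame force [ 0.1 -1.2 -7.5] [ 0.5486 -0.1688  0.1205] 0.01991044816259814
```

```bash
python3 - <<'E'
import numpy as np
for h in(0,1):
    a=1.604+np.pi*h;th=a+np.pi/12*np.arange(1,13)
    print([[round(float(-.15*(np.sin(t)-np.sin(a))),4),round(float(.15*(np.cos(t)-np.cos(a))),4),0,0,0,0] for t in th])
E
```

```text
[[0.0064, -0.0386, 0, 0, 0, 0], [0.0226, -0.0743, 0, 0, 0, 0], [0.0474, -0.1045, 0, 0, 0, 0], [0.0793, -0.1273, 0, 0, 0, 0], [0.1159, -0.1411, 0, 0, 0, 0], [0.1549, -0.1449, 0, 0, 0, 0], [0.1935, -0.1385, 0, 0, 0, 0], [0.2292, -0.1224, 0, 0, 0, 0], [0.2594, -0.0975, 0, 0, 0, 0], [0.2822, -0.0657, 0, 0, 0, 0], [0.296, -0.029, 0, 0, 0, 0], [0.2998, 0.01, 0, 0, 0, 0]]
[[-0.0064, 0.0386, 0, 0, 0, 0], [-0.0226, 0.0743, 0, 0, 0, 0], [-0.0474, 0.1045, 0, 0, 0, 0], [-0.0793, 0.1273, 0, 0, 0, 0], [-0.1159, 0.1411, 0, 0, 0, 0], [-0.1549, 0.1449, 0, 0, 0, 0], [-0.1935, 0.1385, 0, 0, 0, 0], [-0.2292, 0.1224, 0, 0, 0, 0], [-0.2594, 0.0975, 0, 0, 0, 0], [-0.2822, 0.0657, 0, 0, 0, 0], [-0.296, 0.029, 0, 0, 0, 0], [-0.2998, -0.01, 0, 0, 0, 0]]
```

Emit:
drive_tool([
  [[0.0064,-0.0386,0,0,0,0],[0.0226,-0.0743,0,0,0,0],[0.0474,-0.1045,0,0,0,0],[0.0793,-0.1273,0,0,0,0],[0.1159,-0.1411,0,0,0,0],[0.1549,-0.1449,0,0,0,0]],
])

```text
t: 17.15
ee_pos: [0.5081, -0.1256, 0.0993]
orientation: [0.176, 0.655, 0.71, 0.19]
force: [6.5, -0.9, 5.8]
grip_width: 0.0201
gripper_force: 29.9
```

```bash
cat > st.py <<'E'
from plan import *
s=bot.get_state();r=pose()[1];print(s["q"].round(2),"tool-frame force",r.inv().apply(s["force"]).round(1),s["ee_pos"].round(4),s["grip_width"].round(4))
c=mix(v,np.array([0,0,.1]))[0];d=s["ee_pos"]-c;Y=[0,0,v[2]]
print("U,L,N mm",[round(float(d@mix(Y,k)[0]*1e3),1) for k in(U,L,N)])
E
python3 st.py
```

```text
Traceback (most recent call last):
  File "st.py", line 2, in <module>
    s=bot.get_state();r=pose()[1];print(s["q"].round(2),"tool-frame force",r.inv().apply(s["force"]).round(1),s["ee_pos"].round(4),s["grip_width"].round(4))
                                                                                                                                   ^^^^^^^^^^^^^^^^^^^^^
AttributeError: 'float' object has no attribute 'round'
```

Emit:
drive_tool([
  [[0.0386,0.0064,0,0,0,0],[0.0743,0.0225,0,0,0,0],[0.1045,0.0474,0,0,0,0],[0.1273,0.0792,0,0,0,0],[0.1411,0.1159,0,0,0,0],[0.1449,0.1549,0,0,0,0]],
])

```text
t: 17.75
ee_pos: [0.5447, -0.0785, 0.1223]
orientation: [0.175, 0.655, 0.71, 0.19]
force: [-3.2, -8.5, 2.4]
grip_width: 0.02
gripper_force: 30.1
```

```bash
sed -i 's/,s\["grip_width"\].round(4)//' st.py; python3 st.py
```

```text
[-0.32  0.36  2.09  0.77  0.28 -1.11] tool-frame force [-8.2 -2.2 -4.1] [ 0.5447 -0.0785  0.1223]
U,L,N mm [2.8, 46.0, 24.2]
```

Emit:
drive_tool([
  [[-0.0064,0.0386,0,0,0,0],[-0.0226,0.0743,0,0,0,0],[-0.0474,0.1045,0,0,0,0],[-0.0793,0.1273,0,0,0,0],[-0.1159,0.1411,0,0,0,0],[-0.1549,0.1449,0,0,0,0]],
])

```text
t: 18.35
ee_pos: [0.5862, -0.1216, 0.1444]
orientation: [0.175, 0.655, 0.71, 0.19]
force: [-4.6, 1.0, 5.5]
grip_width: 0.0204
gripper_force: 30.4
```

```bash
python3 st.py
```

```text
[-0.38  0.39  1.95  0.63  0.39 -1.  ] tool-frame force [ 1.4 -1.2 -7. ] [ 0.5862 -0.1216  0.1444]
U,L,N mm [46.7, -0.4, 24.3]
```

Emit:
drive_tool([
  [[-0.0386,-0.0064,0,0,0,0],[-0.0743,-0.0225,0,0,0,0],[-0.1045,-0.0474,0,0,0,0],[-0.1273,-0.0792,0,0,0,0],[-0.1411,-0.1159,0,0,0,0],[-0.1449,-0.1549,0,0,0,0]],
])

```text
t: 18.95
ee_pos: [0.5493, -0.1689, 0.121]
orientation: [0.176, 0.655, 0.71, 0.19]
force: [-2.2, 3.2, 6.9]
grip_width: 0.0196
gripper_force: 30.3
```

```bash
python3 st.py
```

```text
[-0.51  0.41  2.01  0.82  0.39 -1.3 ] tool-frame force [ 3.4  1.8 -6.9] [ 0.5493 -0.1689  0.121 ]
U,L,N mm [-0.2, -44.5, 24.4]
```

One turn beyond 59.4° is done (419.4°) with low forces. Next come two half-turn calls, then another half turn, then the last 120.6°.

Emit:
drive_tool([
  [[0.0064,-0.0386,0,0,0,0],[0.0226,-0.0743,0,0,0,0],[0.0474,-0.1045,0,0,0,0],[0.0793,-0.1273,0,0,0,0],[0.1159,-0.1411,0,0,0,0],[0.1549,-0.1449,0,0,0,0],[0.1935,-0.1385,0,0,0,0],[0.2292,-0.1224,0,0,0,0],[0.2594,-0.0975,0,0,0,0],[0.2822,-0.0657,0,0,0,0],[0.296,-0.029,0,0,0,0],[0.2998,0.01,0,0,0,0]],
])

```text
t: 20.15
ee_pos: [0.5447, -0.0785, 0.1224]
orientation: [0.175, 0.655, 0.71, 0.19]
force: [-3.4, -9.8, 1.0]
grip_width: 0.0198
gripper_force: 30.2
```

Emit:
drive_tool([
  [[-0.0064,0.0386,0,0,0,0],[-0.0226,0.0743,0,0,0,0],[-0.0474,0.1045,0,0,0,0],[-0.0793,0.1273,0,0,0,0],[-0.1159,0.1411,0,0,0,0],[-0.1549,0.1449,0,0,0,0],[-0.1935,0.1385,0,0,0,0],[-0.2292,0.1224,0,0,0,0],[-0.2594,0.0975,0,0,0,0],[-0.2822,0.0657,0,0,0,0],[-0.296,0.029,0,0,0,0],[-0.2998,-0.01,0,0,0,0]],
])

```text
t: 21.35
ee_pos: [0.5493, -0.1689, 0.121]
orientation: [0.176, 0.655, 0.71, 0.19]
force: [-1.6, 3.2, 5.9]
grip_width: 0.0195
gripper_force: 30.5
```

Emit:
drive_tool([
  [[0.0064,-0.0386,0,0,0,0],[0.0226,-0.0743,0,0,0,0],[0.0474,-0.1045,0,0,0,0],[0.0793,-0.1273,0,0,0,0],[0.1159,-0.1411,0,0,0,0],[0.1549,-0.1449,0,0,0,0],[0.1935,-0.1385,0,0,0,0],[0.2292,-0.1224,0,0,0,0],[0.2594,-0.0975,0,0,0,0],[0.2822,-0.0657,0,0,0,0],[0.296,-0.029,0,0,0,0],[0.2998,0.01,0,0,0,0]],
])

```text
t: 22.55
ee_pos: [0.5447, -0.0785, 0.1223]
orientation: [0.175, 0.655, 0.71, 0.19]
force: [-3.5, -9.3, 2.0]
grip_width: 0.0198
gripper_force: 30.3
```

```bash
python3 st.py; python3 - <<'E'
from plan import *
p,r=pose();print("to start",rel([.5818,-.1457,.1408],r)[0])
E
```

```text
[-0.32  0.36  2.09  0.77  0.28 -1.11] tool-frame force [-9.  -2.7 -3.8] [ 0.5447 -0.0785  0.1223]
U,L,N mm [2.8, 45.9, 24.2]
to start [-0.2332  0.122  -0.0006]
```

Emit:
drive_tool([
  [[-0.0064,0.0386,0,0,0,0],[-0.0226,0.0743,0,0,0,0],[-0.0474,0.1045,0,0,0,0],[-0.0793,0.1273,0,0,0,0],[-0.1159,0.1411,0,0,0,0],[-0.1549,0.1449,0,0,0,0],[-0.1935,0.1385,0,0,0,0],[-0.2292,0.1224,0,0,0,0],[-0.2306,0.1215,0,0,0,0],[-0.2306,0.1215,0,0,0,0],[-0.2306,0.1215,0,0,0,0]],
])

```text
t: 23.65
ee_pos: [0.5819, -0.1454, 0.1408]
orientation: [0.176, 0.655, 0.71, 0.19]
force: [-3.1, -2.9, 6.6]
grip_width: 0.02
gripper_force: 30.8
```

```bash
python3 st.py
```

```text
[-0.43  0.4   1.95  0.67  0.41 -1.08] tool-frame force [-2.6  0.4 -7.3] [ 0.5819 -0.1454  0.1408]
U,L,N mm [39.5, -23.8, 24.4]
```

Back at the starting TCP to within 0.3 mm. I'll release, retract to the earlier viewing pose and compare.

Emit:
drive_tool([
  [[0,0,0,0,0,0],[0,0,0,0,0,0],[0,0,0,0,0,0],[0,0,0,0,0,0],[0,0,0,0,0,0],[0,-0.0035,-0.05,0,0,0],[0,-0.0035,-0.15,0,0,0],[0,-0.0035,-0.25,0,0,0],[0,-0.0035,-0.303,0,0,0],[0,-0.0035,-0.303,0,0,0],[0,-0.0035,-0.303,0,0,0],[0,-0.0035,-0.303,0,0,0]],
], gripper=0.3)

```text
t: 24.85
ee_pos: [0.5354, -0.149, 0.2175]
orientation: [0.174, 0.655, 0.71, 0.19]
force: [-0.1, -0.1, -0.4]
grip_width: 0.0555
gripper_force: 0.0
```

```bash
python3 - <<'E'
from plan import *
print(pose()[0])
a=cv2.imread("pics/w5.png");b=bot.camera("wrist");cv2.imwrite("pics/w6.png",b)
s=bot.camera("side")
c=np.zeros((600,800,3),np.uint8)
c[:300,:400]=cv2.resize(a[130:310,180:420],(400,300));c[:300,400:]=cv2.resize(b[130:310,180:420],(400,300))
c[300:,:400]=cv2.resize(cv2.imread("pics/side0.png")[200:440,220:440][:,:],(400,300));c[300:,400:]=cv2.resize(s[200:440,220:440],(400,300))
cv2.imwrite("pics/cmp.png",c)
E
```

```text
[ 0.53538313 -0.14895567  0.21747387]
```

View pics/cmp.png

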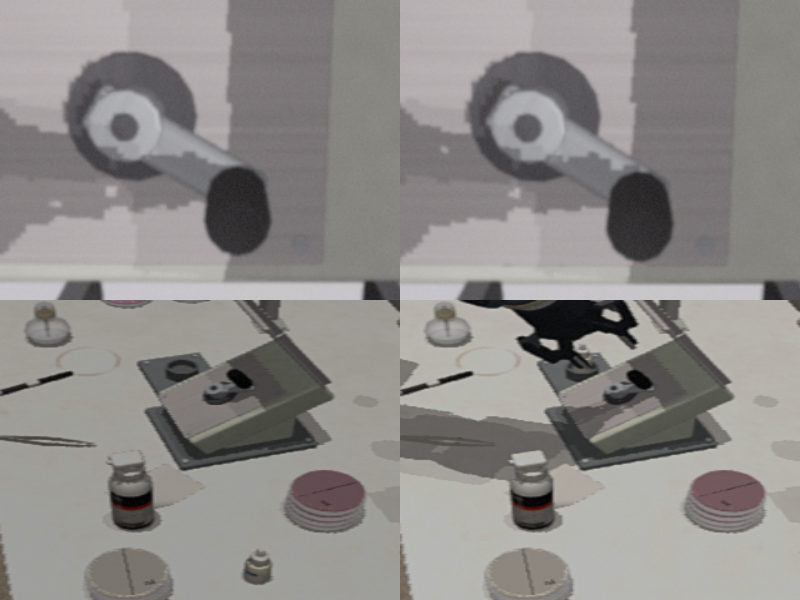

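Left is before, right is after. The handle tip is at (237,212) against (640,217), the same angle within about 1°. The bottle stands in the cup at (582,360), and the bystanders in view have not moved. Handing in.

```bash
python3 -c "
from workcell import bot
print(bot.job_done())"
```

```text
the job is handed in; nothing more can be done
None
```

The job is handed in: the bottle stands upright in the mixer cup, and the crank was turned three full turns clockwise and let go with its handle within about 1° of where it started; no verdict came back.

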